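# Turn the saucepan's handle in from the hob's edge

## Task

The saucepan's handle sticks out over the front edge of the hob, where passers-by would catch it. Swing the handle inward until it points straight across the hob at the milk pan's centre, turning the saucepan where it stands without tipping it. The handle must end clear of the milk pan and the casserole, and those two stay where they are.

Things in the scene. Friction and masses are not known exactly. Their poses are not given: they have to be found in the camera images.
- saucepan: The larger open steel pan, 160 mm diameter, 90 mm tall, 0.5 to 0.9 kg, loose at the left or right end of the hob's front row (hob top: level, 45 mm above the work surface). Origin: centre of its underside; z up; x along its handle, outward: a straight level bar 20 mm wide, 12 mm thick, 80 to 220 mm from the centre, mid-thickness 70 mm above the underside. It starts pointing roughly to world +x.
- handle_tip (a point): The far end of the saucepan's handle, at mid-thickness: 220 mm from the pan's centre along the pan's x and 70 mm above its underside.
- milk_pan: The smaller open steel pan, 130 mm diameter, 75 mm tall, loose at the other end of the front row, its centre about 330 mm from the saucepan's. Origin: centre of its underside; x along its handle, which is 16 mm wide, 58 mm above the underside, ends 175 mm from the centre and points back towards the robot.
- casserole_loop (a point): Middle of the front loop handle of the lidded steel casserole, which stands loose on the hob, nearer the robot, between the two pans. The loop is a round bar 8 mm thick, 56 mm long crosswise, 52 mm above the hob. The casserole's centre lies 96 mm behind this point along its -x; body 150 mm diameter, lid 156 mm, 105 mm tall to the lid knob's top; a like loop on the back.

How it is judged:
By the outcome, as a careful person would: the job done as asked, in the order asked, and still so for the second after the job is handed in, with the robot touching nothing.
It also fails if it takes over 38 s, if anything falls off the work surface, if the arm or the gripper's body presses on something with over 40 N, if the wrist force passes 120 N, or if a joint passes its speed limit or range.

## Robot

A 7-joint arm with a two-finger parallel gripper is mounted at the origin on the work surface. World frame = base frame: x ahead of the robot, y to its left, z up, the work surface at z = 0. Lengths are in m, angles in rad, forces in N, time in s.
With the tool pointing down it reaches from about 0.425 to 1.025 m from the base axis. Payload 3.6 kg.
Tool frame: the origin (TCP) lies on the centre line of the jaws, within the pads' length; the fingertips stand nose_length ahead of it and the grasp point (between the pads) lies 3 mm ahead of it (nose_length is the distance from the TCP to the fingertips, in m); z points along the fingers, x is the direction in which the jaws open and shut, and the axes are right-handed (so a half turn about z gives the same grasp; the last joint's range is limited). The gripper opens to 85 mm and grips with 20 to 120 N. Pads are 22 mm wide; open, the fingers measure 114 mm over their backs; the gripper's body (76 mm by 85 mm) begins 54 mm behind the grasp point. The pads swing forward as they close: fully open they stand 13 mm farther back than shut.
Start: joints at [-1.353, 0.591, 0.048, 1.609, -0.033, 0.943, -0.034], TCP at [0.222, 0.69, 0.253] pointing down, gripper open.
Joint ranges: [-2.69, 2.69], [-0.47, 2.24], [-1.27, 1.36], [0.19, 2.51], [-1.53, 4.68], [0.08, 2.07], [-3.09, 3.09]. Speed limits (rad/s): [2.57, 2.57, 3.14, 3.14, 3.14, 3.14, 3.14].

## Interface

Orientations are given as a unit quaternion [w, x, y, z].
In Python, from station import * gives the robot as it stands.
- The arm moves only by the tool play_rows, never from a script. Its argument "deltas" is a list of rows, each a list of 7 numbers: the closure in counts, from 0 (fully open) to 255 (shut), then the shift along the tool's x, y, z in m, then the turn, a rotation vector about the tool's x, y, z in rad. In form: [[gripper, x, y, z, wx, wy, wz], ...]. A call has 1 to 10 rows; each row is the pose to reach, as a shift and turn from the pose commanded when the call began, along the tool's axes at that moment; what a row does not reach only later rows make up. A row lasts 1/10 s, in which the tool goes at most 50 mm and 8.59 degrees, less where a joint would pass 70% of its speed; a pose out of reach is approached as far as the arm can. A call with a gripper value outside its range is refused whole. The fingers move at their own pace and stop on an object; "grip_force" is the grip in N (left out, the last holds). Time passes only in rows, so rows that repeat a pose let the fingers close. It gives the time, the measured TCP pose, the force and the opening at its end, in the units of the state.
- get_state(): the state, without advancing time (a new reading comes with each control period).
- read_camera(name): name is "side" or "top"; returns a dict with "pixels" (480x640x3 uint8, blue, green, red), "range_z" (480x640 float32, m along the optical axis (not along the pixel's ray), 0 where there is no reading), "vertical_fov" (degrees; the focal length in pixels is half the picture's height over the tangent of half this angle, whatever the lens; pixels are square), "cx", "cy" (the principal point, pixels), "world_from_camera" (4x4, takes a point from camera to world coordinates). Camera axes: x right, y up, looking along -z (the intrinsics and any distortion apply to the point x, -y, -z); pixel columns grow to the right and rows downward; lengths in m; the calibration is good to about 2 mm. A picture is of the moment at which its call begins.
- hand_in(): hands the job in, once; it reports no verdict.
Trained networks look in a picture, given as the dict that the camera call returned (one of the last four; its "shot" number tells which), for a name from the list of things; names that differ only in an ending like _2 or _b are one class to them, and where a whole thing is asked for, a point or a joint stands for the part that bears it (a point fixed in the world has none). Each returns a list of dicts, best first, with "confidence" (0 to 1); they miss things now and then, are a little off and sometimes report something else, mostly with a low value. They report only what shows in the picture. A call takes as long as a camera call.
- boxes_of(picture, query): "at" ([column, row] in pixels, amid what is visible of it).
- landmark_of(picture, query): "at" ([column, row] in pixels: a listed point, or the origin of a listed thing).
The state is a dict: "time": time; "joint_pos": joint angles; "joint_velocities": joint speeds; "tau": joint torques, N m; "ee_pos": TCP position; "tool_rot": TCP orientation; "ft_force": force on the tool from outside, world axes, zero at the start; "torque": the same for the moment, N m; "opening": finger opening in m.
Only numpy, scipy, OpenCV 4.12 (cv2) and the standard library are available. Lean on these libraries where they do the work, as an engineer would, in place of code of your own. Each camera call takes 0.05 s, during which the arm holds its last target.

## Working session

There is one attempt and no reset: what is moved stays moved. The work goes in short steps, Python scripts to look and compute and a tool call to move; the robot and the scene stay as the last step left them, time stands still between calls to the robot, and variables do not carry over. Pictures are saved under pics/ and viewed, and the job is handed in when it is done.

Besides the shell and the picture viewer there is one more tool, called after ">>>" as name(argument=value, ...) on one line, values as JSON. play_rows: Moves the arm, as the interface text tells. Its arguments: {"type":"object","properties":{"deltas":{"type":"array"},"grip_force":{"type":"number"}},"required":["deltas"]}

```bash
ls; mkdir -p pics; cat > h.py <<'E'
from station import *
import numpy as np, cv2
def cloud(p):
    z=p["range_z"]; f=240/np.tan(np.radians(p["vertical_fov"])/2)
    v,u=np.mgrid[0:480,0:640]
    P=np.stack([(u-p["cx"])/f*z,-(v-p["cy"])/f*z,-z,np.ones_like(z)],-1)
    W=P@np.array(p["world_from_camera"]).T
    W=W[...,:3]; W[z==0]=np.nan
    return W
E
python3 - <<'E'
from h import *
s=get_state(); print({k:s[k] for k in s if k in("time","ee_pos","tool_rot","opening","ft_force")})
for n in("side","top"):
    p=read_camera(n); cv2.imwrite(f"pics/{n}0.png",p["pixels"]); W=cloud(p); np.save(f"{n}0.npy",W)
    print(n,[k for k in p if k not in("pixels","range_z")],p["vertical_fov"],p["cx"],p["cy"],p["world_from_camera"])
    for q in("saucepan","handle_tip","milk_pan","casserole_loop"):
        for fn in (boxes_of,landmark_of):
            for r in fn(p,q)[:2]:
                a=np.array(r["at"]);i=np.round(a).astype(int); 
                print(n,q,fn.__name__,a,round(r["confidence"],2),W[min(max(i[1],0),479),min(max(i[0],0),639)].round(3))
E
```

```text
pics
{'time': 0.0, 'ee_pos': array([0.22213895, 0.68926155, 0.25209256]), 'tool_rot': array([ 7.37483672e-04,  8.08302337e-01,  5.88766465e-01, -9.15757000e-04]), 'ft_force': array([ 0.25627434,  0.27997252, -0.13505946]), 'opening': 0.08559175666875862}
side ['vertical_fov', 'cx', 'cy', 'world_from_camera', 'shot'] 43.152013358854404 312.8575504413156 237.30677285953755 [[ 0.92209649  0.1820409  -0.34146621  0.24447584]
 [-0.38659983  0.47145123 -0.79263756 -0.7218764 ]
 [ 0.01669221  0.86289909  0.50510051  0.61776367]
 [ 0.          0.          0.          1.        ]]
side saucepan call [308.  316.6] 0.76 [ 0.53  -0.047  0.049]
side saucepan call [304.5 343.7] 0.96 [ 0.471 -0.174  0.115]
side handle_tip call [307.1 316.4] 0.61 [ 0.529 -0.045  0.05 ]
side handle_tip call [417.7 257.5] 0.89 [ 0.71  -0.055  0.118]
side handle_tip call [220.6 265.3] 0.36 [0.428 0.064 0.1  ]
side milk_pan call [220.6 223.9] 0.95 [0.456 0.165 0.115]
side milk_pan call [227.1 240.4] 0.65 [0.465 0.163 0.082]
side casserole_loop call [220.8 265.3] 0.96 [0.428 0.064 0.1  ]
top ['vertical_fov', 'cx', 'cy', 'world_from_camera', 'shot'] 57.31518750945484 326.5970088820977 240.2289720321644 [[ 0.02788231  0.98413768 -0.1752016   0.4424962 ]
 [-0.9995651   0.02576593 -0.01434323  0.0060435 ]
 [-0.00960148  0.17552533  0.98442809  0.87920637]
 [ 0.          0.          0.          1.        ]]
top saucepan call [387.9 281.7] 0.63 [ 0.513 -0.1    0.049]
top saucepan call [386.8 284.5] 0.7 [ 0.509 -0.097  0.054]
top handle_tip call [361.2 169.4] 0.92 [ 0.709 -0.041  0.122]
top milk_pan call [207.5 300. ] 0.72 [0.47  0.238 0.048]
top milk_pan call [217.8 297.3] 0.85 [0.476 0.219 0.05 ]
top casserole_loop call [297.5 384.5] 0.77 [0.339 0.056 0.152]
top casserole_loop call [389.3 278.8] 0.39 [ 0.519 -0.102  0.049]
top casserole_loop call [292.9 325.3] 0.74 [0.43  0.072 0.101]
```

View pics/top0.png

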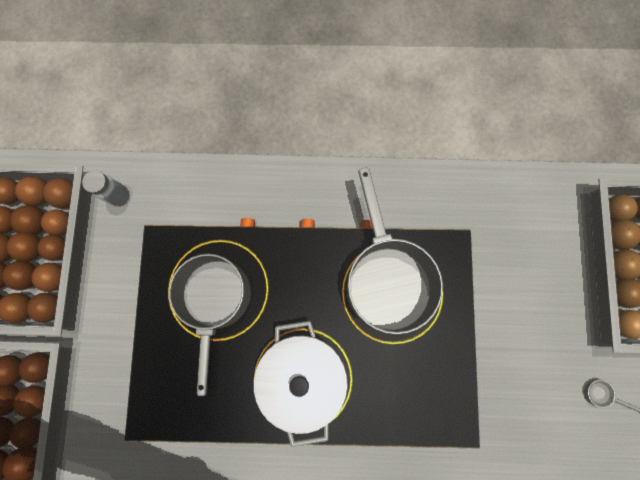

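View pics/side0.png

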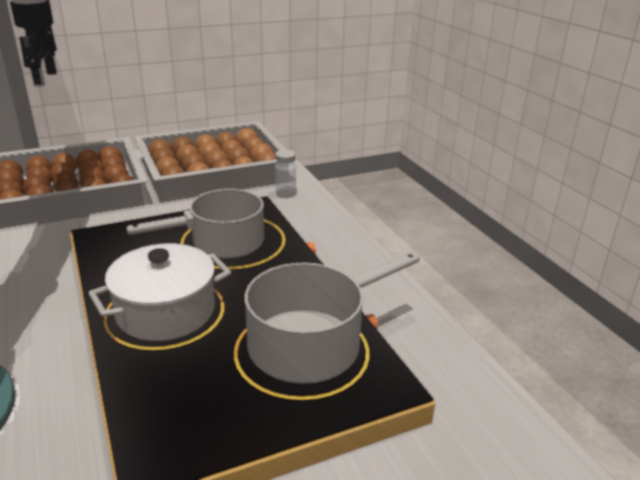

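```bash
cat > fit.py <<'E'
from h import *
from scipy.optimize import least_squares
def fit(c0,r,ztop,Ws):
    # rim points -> circle with known radius
    P=[]
    for W in Ws:
        Q=W.reshape(-1,3); Q=Q[~np.isnan(Q[:,0])]
        d=np.hypot(*(Q[:,:2]-c0).T)
        m=(abs(Q[:,2]-ztop)<.006)&(abs(d-r)<.025)
        Q=Q[m]
        s=least_squares(lambda x:np.hypot(*(Q[:,:2]-x[:2]).T)-x[2],[*c0,r],loss='soft_l1',f_scale=.003)
        th=np.arctan2(*(Q[:,:2]-s.x[:2]).T[::-1]); print(len(Q),s.x.round(4),'z',np.median(Q[:,2]).round(4), np.histogram(th,8,(-np.pi,np.pi))[0])
def handle(c,z,Ws,phi,r0,r1):
    for W in Ws:
        Q=W.reshape(-1,3); Q=Q[~np.isnan(Q[:,0])]
        v=Q[:,:2]-c; rr=np.hypot(*v.T); a=np.arctan2(v[:,1],v[:,0])
        m=(abs(Q[:,2]-z)<.008)&(rr>r0)&(rr<r1)&(abs((a-phi+np.pi)%(2*np.pi)-np.pi)<.35)
        q=Q[m][:,:2]; o=q.mean(0); u=np.linalg.svd(q-o,full_matrices=False)[2][0]
        u*=np.sign(u@(o-c)); n=np.array([-u[1],u[0]])
        print('handle',len(q),'ang',np.arctan2(u[1],u[0]).round(4),'mid',o.round(4),'off',((c-o)@n).round(4),'r',((q-c)@u).min().round(4),((q-c)@u).max().round(4),'w',np.ptp((q-o)@n).round(4), 'z',np.median(Q[m][:,2]).round(4))
E
python3 - <<'E'
from fit import *
Ws=[np.load("side0.npy"),np.load("top0.npy")]
fit(np.array([.505,-.098]),.08,.135,Ws)
fit(np.array([.47,.225]),.065,.12,Ws)
handle(np.array([.505,-.098]),.121,Ws,.25,.09,.24)
handle(np.array([.47,.225]),.107,Ws,3.1,.075,.2)
W=Ws[1]
for u,v in((340,120),(420,440),(250,250),(500,240),(293,326),(298,384),(315,370)): print(u,v,W[v,u])
E
```

```text
1163 [ 0.4992 -0.1015  0.0781] z 0.133 [165 225 160  77 141 171 141  83]
645 [ 0.5003 -0.1     0.0779] z 0.135 [78 88 94 86 84 69 74 72]
523 [0.4812 0.2221 0.0634] z 0.1173 [71 93 76 32 54 78 74 45]
624 [0.4821 0.2227 0.0635] z 0.1192 [104  68  64  53  69  87  75 104]
handle 743 ang 0.2586 mid [ 0.6498 -0.0645] off 0.0046 r 0.0902 0.2139 w 0.0217 z 0.1197
handle 764 ang 0.2564 mid [ 0.651  -0.0602] off 0.0005 r 0.0902 0.2139 w 0.0204 z 0.1211
handle 424 ang -3.1313 mid [0.3506 0.2177] off -0.006 r 0.0751 0.1631 w 0.0213 z 0.1062
handle 521 ang -3.136 mid [0.352  0.2214] off -0.003 r 0.0748 0.1607 w 0.0171 z 0.1086
340 120 [ 1.21716863 -0.00979836 -0.74957303]
420 440 [ 0.23431271 -0.15794787  0.04642904]
250 250 [0.56831598 0.16549487 0.0429054 ]
500 240 [ 0.60818514 -0.33144964  0.00239712]
293 326 [0.42784052 0.07169741 0.10010659]
298 384 [0.33851554 0.05565346 0.15163679]
315 370 [0.35829671 0.03001416 0.12950455]
```

```bash
cat > mv.py <<'E'
from h import *
from scipy.spatial.transform import Rotation as R
def pose():
    s=get_state(); w=s["tool_rot"]; return np.array(s["ee_pos"]),R.from_quat([w[1],w[2],w[3],w[0]]),s
def down(a): # tool x at world yaw a, z down
    return R.from_matrix(np.array([[np.cos(a),np.sin(a),0],[np.sin(a),-np.cos(a),0],[0,0,-1]]))
def delta(p,a):
    P,Q,s=pose(); return np.r_[Q.inv().apply(np.array(p)-P),(Q.inv()*down(a)).as_rotvec()]
E
python3 - <<'E'
from mv import *
import station; print(getattr(station,'nose_length',None),[k for k in dir(station) if k[0]!='_'])
P,Q,s=pose(); print(Q.as_matrix().round(3))
print(delta([.45,.35,.26],np.radians(0)).round(3)); print(delta([.674,-.055,.24],.257-np.pi/2).round(3))
E
```

```text
0.022 ['IKError', 'boxes_of', 'get_state', 'hand_in', 'landmark_of', 'nose_length', 'read_camera']
[[ 0.307  0.952  0.   ]
 [ 0.952 -0.307  0.   ]
 [ 0.     0.    -1.   ]]
[-0.254  0.321 -0.007  0.    -0.     1.259]
[-0.571  0.658  0.013 -0.    -0.     2.573]
```

>>> play_rows(deltas=[[0,-0.025,0.032,0,0,0,0.12],[0,-0.05,0.064,0,0,0,0.24],[0,-0.075,0.096,0,0,0,0.37],[0,-0.1,0.128,0,0,0,0.5],[0,-0.125,0.16,0,0,0,0.62],[0,-0.15,0.19,0,0,0,0.75],[0,-0.18,0.225,0,0,0,0.87],[0,-0.205,0.257,0,0,0,1.0],[0,-0.23,0.29,0,0,0,1.13],[0,-0.254,0.321,0,0,0,1.26]])

```text
time: 1.9
ee_pos: [0.4511, 0.3483, 0.2538]
tool_rot: [-0.0, 1.0, -0.003, 0.0]
ft_force: [1.1, -0.3, 0.4]
opening: 0.0856
```

```bash
python3 -c "
from mv import *
P,Q,s=pose();print(s['time'],P.round(4),s['joint_pos'].round(3));print(delta([.674,-.055,.22],.257-np.pi/2).round(4))"
```

```text
1.9 [0.4511 0.3483 0.2538] [-1.046  0.421  0.416  1.977 -0.235  0.789 -0.502]
[ 2.2560e-01  4.0190e-01  3.3700e-02 -1.1000e-03 -2.0000e-04  1.3073e+00]
```

>>> play_rows(deltas=[[0,0.022,0.04,0,0,0,0.13],[0,0.045,0.08,0,0,0,0.26],[0,0.068,0.12,0,0,0,0.39],[0,0.09,0.16,0,0,0,0.52],[0,0.113,0.2,0,0,0,0.65],[0,0.135,0.24,0,0,0,0.78],[0,0.158,0.28,0,0,0,0.91],[0,0.18,0.32,0.01,0,0,1.04],[0,0.203,0.36,0.02,0,0,1.17],[0,0.226,0.402,0.034,0,0,1.307]])

```text
time: 2.9
ee_pos: [0.6772, -0.0533, 0.2196]
tool_rot: [-0.001, 0.792, -0.61, 0.0]
ft_force: [1.4, 0.3, 0.1]
opening: 0.0851
```

```bash
python3 - <<'E'
from mv import *
p=read_camera("top"); cv2.imwrite("pics/top1.png",p["pixels"])
P,Q,s=pose();print(s['time'],P.round(4),s['joint_pos'].round(3));print(delta([.674,-.055,.118],.257-np.pi/2).round(4))
E
```

```text
2.95 [ 0.6787 -0.0638  0.2179] [-0.437  0.681  0.726  1.765 -0.549  0.904 -0.798]
[-0.0108  0.0025  0.0998 -0.0012 -0.0107 -0.0113]
```

View pics/top1.png

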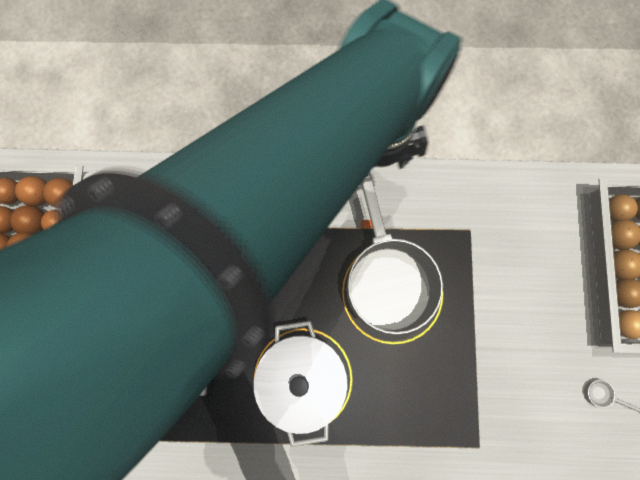

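>>> play_rows(deltas=[[0,0,0,0,0,0,0],[0,0,0,0,0,0,0],[0,0,0,0,0,0,0]])

```text
time: 3.25
ee_pos: [0.6755, -0.0503, 0.2194]
tool_rot: [-0.001, 0.795, -0.607, -0.001]
ft_force: [-0.3, 0.6, 0.0]
opening: 0.0857
```

```bash
python3 - <<'E'
from mv import *
P,Q,s=pose();print(s['time'],P.round(4),s['joint_velocities'].round(3));print(delta([.674,-.055,.118],.257-np.pi/2).round(4))
E
```

```text
3.25 [ 0.6755 -0.0503  0.2194] [-0.011 -0.007  0.001  0.     0.002 -0.003  0.   ]
[ 0.0043  0.0027  0.1013 -0.0002  0.0016  0.0087]
```

>>> play_rows(deltas=[[0,0.004,0.003,0.02,0,0,0.009],[0,0.004,0.003,0.045,0,0,0.009],[0,0.004,0.003,0.07,0,0,0.009],[0,0.004,0.003,0.09,0,0,0.009],[0,0.004,0.003,0.101,0,0,0.009],[0,0.004,0.003,0.101,0,0,0.009],[0,0.004,0.003,0.101,0,0,0.009]], grip_force=20)

```text
time: 3.95
ee_pos: [0.6743, -0.0564, 0.1192]
tool_rot: [-0.0, 0.791, -0.612, 0.0]
ft_force: [-0.1, 0.0, 1.1]
opening: 0.0852
```

```bash
python3 - <<'E'
from mv import *
p=read_camera("side"); cv2.imwrite("pics/side1.png",p["pixels"])
P,Q,s=pose();print(s['time'],P.round(4));print(delta([.674,-.055,.118],.257-np.pi/2).round(4))
E
```

```text
4.0 [ 0.6746 -0.0568  0.1196]
[-0.0019  0.0001  0.0016 -0.0021 -0.0007 -0.0025]
```

View pics/side1.png

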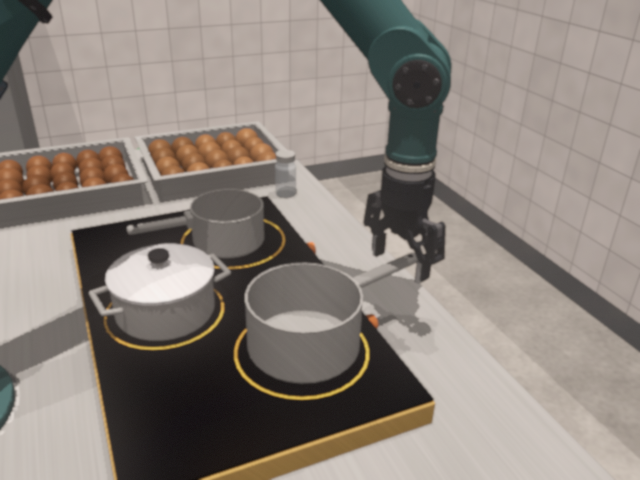

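>>> play_rows(deltas=[[100,0,0,0,0,0,0],[160,0,0,0,0,0,0],[255,0,0,0,0,0,0],[255,0,0,0,0,0,0],[255,0,0,0,0,0,0],[255,0,0,0,0,0,0]], grip_force=30)

```text
time: 4.6
ee_pos: [0.6738, -0.0567, 0.1186]
tool_rot: [-0.0, 0.791, -0.612, -0.0]
ft_force: [-0.4, 1.9, 3.1]
opening: 0.0195
```

```bash
python3 - <<'E'
from fit import *; from mv import *
p=read_camera("side"); cv2.imwrite("pics/side2.png",p["pixels"]); W=[cloud(p)]
fit(np.array([.50,-.1007]),.08,.135,W); fit(np.array([.482,.2224]),.065,.12,W)
P,Q,s=pose();print(s['time'],P.round(4),s['opening'],s['ft_force'],s['torque'],s['joint_pos'].round(2))
x=Q.as_matrix()[:,0]; print("handle yaw by tool",np.arctan2(x[1],x[0])+np.pi/2, Q.as_matrix().round(4))
E
```

```text
1166 [ 0.4993 -0.1016  0.078 ] z 0.133 [165 220 164  85 140 166 141  85]
524 [0.4811 0.2221 0.0633] z 0.1174 [73 89 73 37 55 85 67 45]
4.65 [ 0.6738 -0.0567  0.1186] 0.019469009383007243 [-1.5192488   1.69584801  3.48095208] [ 0.36294513  0.183927   -0.20959883] [-0.38  0.78  0.62  1.83 -0.65  0.75 -0.72]
handle yaw by tool 0.2532386435043614 [[ 2.505e-01 -9.681e-01  1.000e-04]
 [-9.681e-01 -2.505e-01  1.000e-03]
 [-9.000e-04 -3.000e-04 -1.000e+00]]
```

View pics/side2.png

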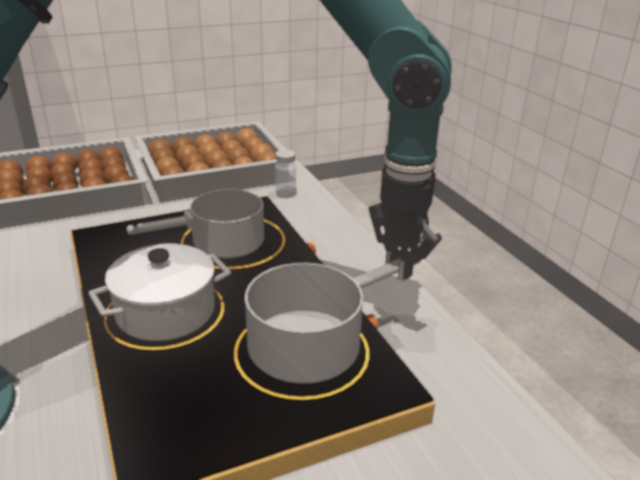

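>>> play_rows(deltas=[[255,-0.0054,0.0001,0,0,0,-0.03],[255,-0.0144,0.0006,0,0,0,-0.08],[255,-0.0233,0.0015,0,0,0,-0.13],[255,-0.0321,0.0029,0,0,0,-0.18],[255,-0.0409,0.0047,0,0,0,-0.23],[255,-0.0496,0.007,0,0,0,-0.28],[255,-0.0582,0.0097,0,0,0,-0.33],[255,-0.0666,0.0128,0,0,0,-0.38],[255,-0.0732,0.0156,0,0,0,-0.42],[255,-0.0781,0.0179,0,0,0,-0.45]])

```text
time: 5.65
ee_pos: [0.637, 0.0148, 0.1186]
tool_rot: [-0.0, 0.908, -0.418, 0.001]
ft_force: [4.9, -1.5, 2.7]
opening: 0.0194
```

```bash
cat > chk.py <<'E'
import sys
from fit import *; from mv import *
n=sys.argv[1]
p=read_camera("side"); cv2.imwrite(f"pics/side{n}.png",p["pixels"]); W=[cloud(p)]
fit(np.array([.50,-.1007]),.08,.135,W); fit(np.array([.482,.2224]),.065,.12,W)
P,Q,s=pose();print(s['time'],P.round(4),s['opening'],s['ft_force'].round(1),s['torque'].round(2),s['joint_pos'].round(2))
x=Q.as_matrix()[:,0]; print("handle yaw by tool",np.arctan2(x[1],x[0])+np.pi/2,"center in tool",Q.inv().apply(np.array([.4998,-.1007,P[2]])-P).round(4))
E
python3 chk.py 3
```

```text
1171 [ 0.5    -0.1032  0.0781] z 0.1331 [165 225 165  80 141 168 143  84]
540 [0.4809 0.2222 0.0634] z 0.1172 [72 99 80 34 58 83 68 46]
5.7 [0.6365 0.0154 0.1186] 0.019149402230050554 [2.7 0.7 4.7] [ 0.01 -0.37  0.38] [-0.43  0.71  0.5   1.92 -0.55  0.65 -0.45]
handle yaw by tool 0.708831774131836 center in tool [-8.000e-04  1.794e-01 -1.000e-04]
```

View pics/side3.png

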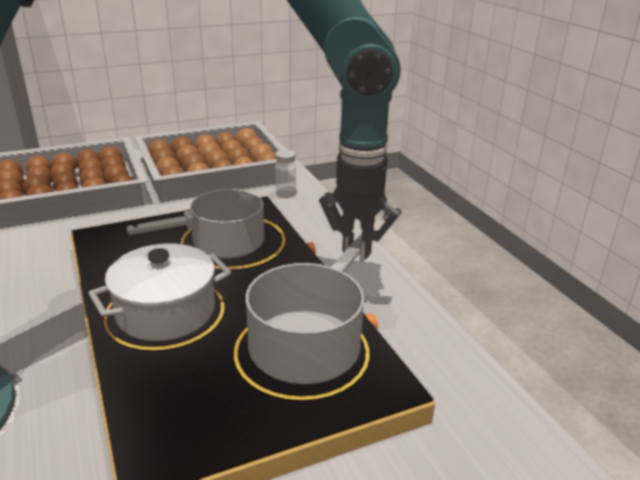

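Tracking well: the handle (≈350,255) turns with the gripper and the pan's rim has shifted by under 2 mm. Same arc again.

>>> play_rows(deltas=[[255,-0.0054,0.0001,0,0,0,-0.03],[255,-0.0144,0.0006,0,0,0,-0.08],[255,-0.0233,0.0015,0,0,0,-0.13],[255,-0.0321,0.0029,0,0,0,-0.18],[255,-0.0409,0.0047,0,0,0,-0.23],[255,-0.0496,0.007,0,0,0,-0.28],[255,-0.0582,0.0097,0,0,0,-0.33],[255,-0.0666,0.0128,0,0,0,-0.38],[255,-0.0732,0.0156,0,0,0,-0.42],[255,-0.0781,0.0179,0,0,0,-0.45]])

```text
time: 6.7
ee_pos: [0.5728, 0.0631, 0.1186]
tool_rot: [-0.0, 0.979, -0.205, 0.001]
ft_force: [4.3, 1.6, 3.3]
opening: 0.0191
```

```bash
python3 chk.py 4
```

```text
1151 [ 0.5006 -0.103   0.0781] z 0.133 [162 221 151  87 138 163 142  87]
533 [0.4812 0.2222 0.0633] z 0.1173 [76 95 76 37 55 83 66 45]
6.75 [0.5719 0.0635 0.1185] 0.01926856275100686 [4.  2.1 5.2] [ 0.37 -0.73  0.47] [-0.45  0.63  0.37  2.05 -0.44  0.54 -0.18]
handle yaw by tool 1.159656795028955 center in tool [-0.0005  0.1793 -0.0002]
```

View pics/side4.png

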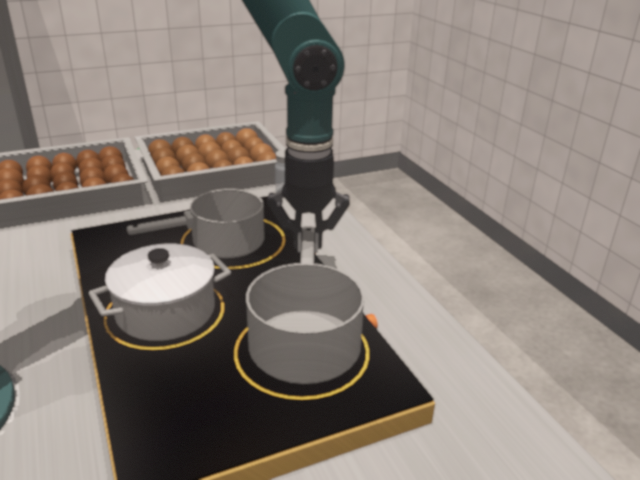

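>>> play_rows(deltas=[[255,-0.0054,0.0001,0,0,0,-0.03],[255,-0.0144,0.0006,0,0,0,-0.08],[255,-0.0233,0.0015,0,0,0,-0.13],[255,-0.0321,0.0029,0,0,0,-0.18],[255,-0.0409,0.0047,0,0,0,-0.23],[255,-0.0496,0.007,0,0,0,-0.28],[255,-0.0582,0.0097,0,0,0,-0.33],[255,-0.0666,0.0128,0,0,0,-0.38],[255,-0.0732,0.0156,0,0,0,-0.42],[255,-0.0781,0.0179,0,0,0,-0.45]])

```text
time: 7.75
ee_pos: [0.4942, 0.0787, 0.1185]
tool_rot: [-0.001, 1.0, 0.019, 0.001]
ft_force: [4.6, 4.0, 4.0]
opening: 0.0195
```

>>> play_rows(deltas=[[255,-0.0018,0,0,0,0,-0.01],[255,-0.0027,0,0,0,0,-0.015],[255,-0.0027,0,0,0,0,-0.015],[255,-0.0027,0,0,0,0,-0.015]])

```text
time: 8.15
ee_pos: [0.4915, 0.0786, 0.1185]
tool_rot: [-0.001, 1.0, 0.026, 0.0]
ft_force: [3.4, 3.4, 4.8]
opening: 0.0191
```

```bash
python3 chk.py 5; python3 - <<'E'
from fit import *
p=read_camera("top"); cv2.imwrite("pics/top5.png",p["pixels"]); W=[cloud(p)]
fit(np.array([.50,-.1007]),.08,.135,W)
E
```

```text
1161 [ 0.5009 -0.1022  0.078 ] z 0.133 [161 219 164  87 139 162 140  89]
307 [0.4805 0.2218 0.063 ] z 0.1175 [73 62 14  0  0 41 72 45]
8.2 [0.4915 0.0786 0.1185] 0.018859613369741998 [4.  3.9 5.4] [ 0.71 -0.75  0.4 ] [-0.42  0.54  0.23  2.22 -0.31  0.41  0.11]
handle yaw by tool 1.6222757140632396 center in tool [-0.0009  0.1795 -0.0002]
639 [ 0.5018 -0.1007  0.0779] z 0.1351 [82 93 92 93 72 65 72 70]
```

View pics/side5.png

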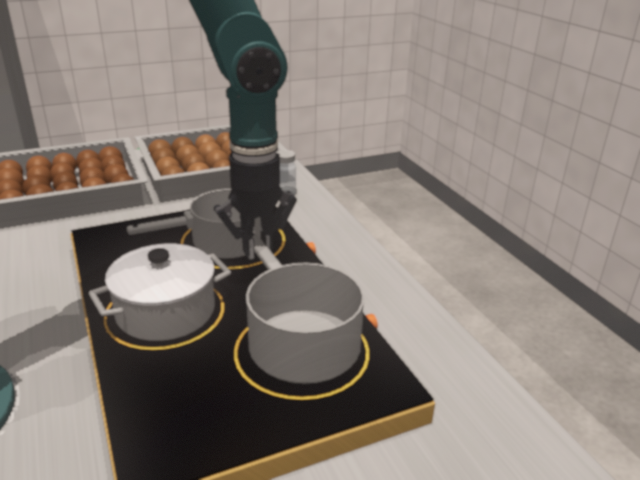

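View pics/top5.png

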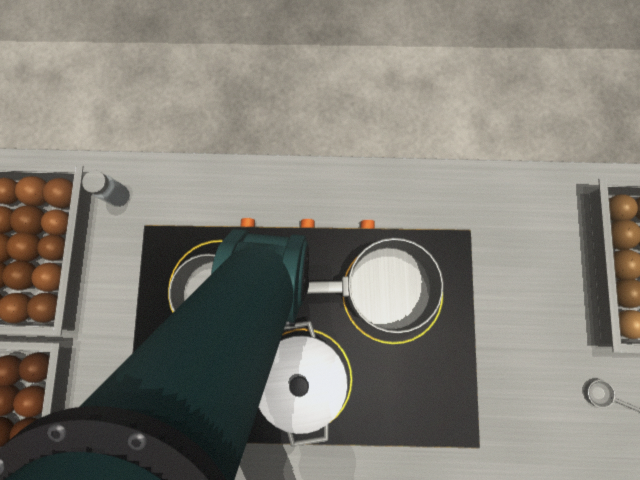

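>>> play_rows(deltas=[[180,0,0,0,0,0,0],[150,0,0,0,0,0,0],[135,0,0,0,0,0,0],[135,0,0,0,0,0,0],[135,0,0,0,0,0,0]])

```text
time: 8.75
ee_pos: [0.4905, 0.0768, 0.118]
tool_rot: [0.0, 1.0, 0.024, -0.001]
ft_force: [0.9, -0.2, 0.1]
opening: 0.0399
```

```bash
python3 chk.py 6
```

```text
1144 [ 0.5009 -0.1022  0.0781] z 0.133 [158 219 166  84 140 157 133  87]
284 [0.4807 0.2223 0.0631] z 0.1172 [69 60  0  0  0 41 73 41]
8.8 [0.4908 0.0769 0.1181] 0.040533895132538786 [-0.5  0.2  0.2] [-0.    0.   -0.01] [-0.42  0.54  0.24  2.22 -0.31  0.41  0.11]
handle yaw by tool 1.6184334130445488 center in tool [0.0006 0.1779 0.    ]
```

>>> play_rows(deltas=[[135,0,0,-0.02,0,0,0],[135,0,0,-0.05,0,0,0],[135,0,0,-0.09,0,0,0],[135,0,0,-0.13,0,0,0],[135,0,-0.04,-0.14,0,0,0],[135,0,-0.09,-0.14,0,0,0],[135,0,-0.14,-0.14,0,0,0],[135,-0.01,-0.19,-0.14,0,0,0],[135,-0.02,-0.24,-0.14,0,0,0],[135,-0.03,-0.28,-0.14,0,0,0]])

```text
time: 9.8
ee_pos: [0.4467, 0.3581, 0.2582]
tool_rot: [-0.0, 1.0, 0.025, -0.0]
ft_force: [0.4, 0.1, 0.8]
opening: 0.0401
```

>>> play_rows(deltas=[[135,-0.03,-0.04,0,0,0,0],[135,-0.06,-0.08,0,0,0,0],[135,-0.09,-0.12,0,0,0,0],[135,-0.12,-0.16,0,0,0,0],[135,-0.13,-0.18,0,0,0,0],[135,-0.13,-0.18,0,0,0,0]])

```text
time: 10.4
ee_pos: [0.305, 0.5331, 0.2578]
tool_rot: [-0.001, 1.0, 0.028, -0.001]
ft_force: [0.5, -0.3, -0.2]
opening: 0.0399
```

```bash
cat > fin.py <<'E'
import sys
from fit import *; from mv import *
n=sys.argv[1]
for cam in("side","top"):
    p=read_camera(cam); cv2.imwrite(f"pics/{cam}{n}.png",p["pixels"]); W=[cloud(p)]
    print(cam); fit(np.array([.501,-.1007]),.08,.135,W); fit(np.array([.482,.2224]),.065,.12,W)
    handle(np.array([.5014,-.1012]),.121,W,1.628,.09,.24)
    handle(np.array([.4817,.2224]),.107,W,3.14,.075,.2)
    print([ (q,l["at"],round(l["confidence"],2)) for q in("handle_tip","casserole_loop") for l in landmark_of(p,q)[:1]])
print(get_state()["time"],get_state()["ee_pos"])
E
python3 fin.py 7
```

```text
side
1163 [ 0.5008 -0.1022  0.0781] z 0.1329 [164 224 162  87 137 160 138  91]
540 [0.4813 0.2224 0.0633] z 0.1172 [77 96 77 34 61 81 70 44]
handle 549 ang 1.6307 mid [0.4901 0.054 ] off -0.0019 r 0.0981 0.2202 w 0.0206 z 0.1197
handle 479 ang 3.1394 mid [0.3572 0.2178] off -0.0049 r 0.0737 0.1747 w 0.0244 z 0.1063
[('handle_tip', [246.2, 233.8], 0.81), ('casserole_loop', [218.2, 263.7], 0.62)]
top
644 [ 0.5017 -0.1007  0.0779] z 0.135 [79 95 91 92 75 68 76 68]
624 [0.4822 0.2226 0.0634] z 0.1194 [ 99  69  62  57  73  85  78 101]
handle 875 ang 1.6226 mid [0.4932 0.0532] off -0.0002 r 0.0893 0.2193 w 0.0287 z 0.1209
handle 587 ang -3.1342 mid [0.3578 0.2215] off -0.0 r 0.0749 0.1723 w 0.0169 z 0.1085
[('handle_tip', [267.8, 288.1], 0.89), ('casserole_loop', [293.2, 322.9], 0.88)]
10.7 [0.31109483 0.52713088 0.25838785]
```

View pics/side7.png

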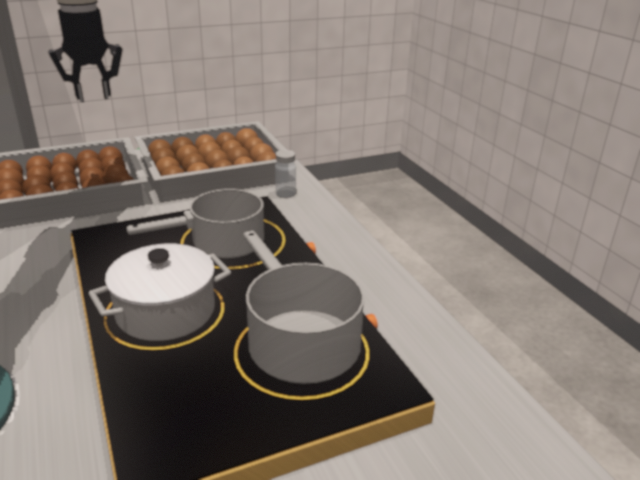

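View pics/top7.png

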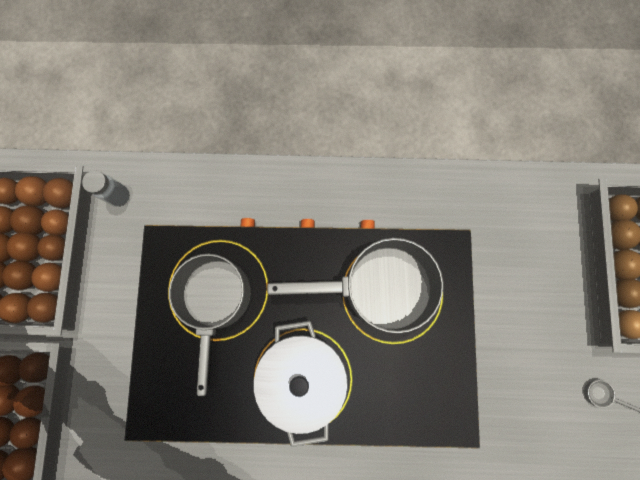

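```bash
python3 -c "
from station import *
print(hand_in())"
```

```text
the job is handed in; nothing more can be done
None
```

I gripped the saucepan's handle, swung it about 78° around the pan's centre, and let go with the jaws opened only part way. I then lifted the arm clear and handed the job in at about 10.7 s.

Last checks, from both cameras:

- **Direction:** the handle points at 1.623 rad (top camera) or 1.631 rad (side camera). The line from the saucepan to the milk pan's centre is 1.631 rad, so it is within about 0.5°.
- **Saucepan:** its centre moved about 1.6 mm. Its rim height is unchanged at 0.135 m, so it did not tip.
- **Clearance:** the handle tip is about 40 mm short of the milk pan's wall. By my estimate the handle is about 50 mm from the casserole's front loop.
- **Other pans:** the milk pan's measured position is unchanged to within about 0.3 mm. The casserole loop appears within 3 pixels of where it started, which I put down to noise.

The two cameras differ by about 1.5 mm in position and 0.008 rad in the handle's angle. No check failed.

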